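# Load the condiment caddy and lift it level

## Task

Put the two steel shakers, one after the other, upright into the pockets of the wooden caddy on the counter: the narrow shaker into the narrow pocket and the wide shaker into the wide pocket, each right down to the pocket's floor and let go. Then take the loaded caddy by its upright handle, lift it at least 10 cm clear of the counter and finish while still holding it there, steady and level, with both shakers in it; do not put it down. Tip nothing over, and leave the rolling pin, colander and clay jar where they are.

Things in the scene. Friction and masses are not known exactly. Their poses are not given: they have to be found in the camera images.
- caddy_handle (a point): Grip point of the loose wooden caddy (about 0.35 kg, any yaw): in its slab handle, 150 mm above its underside. Block 86 (x) x 224 (y) x 40 (z) mm on the counter (z = 0); from the middle of its top rises the handle, 16 mm thick along x, 30 mm wide along y, up to 172 mm above the underside. z up, y along the row of pockets towards the wide one. A grip across x clears the loaded shakers.
- narrow_pocket (a point): Centre of the mouth of the caddy's narrow round pocket, on the block's top face 40 mm above its underside. Bore 38 mm, slightly chamfered, 30 mm deep with a flat floor. Lies 72 mm from the handle's axis along the caddy's -y; axes as the caddy's.
- wide_pocket (a point): Centre of the mouth of the caddy's wide round pocket, on the block's top face 40 mm above its underside. Bore 54 mm, slightly chamfered, 30 mm deep with a flat floor. Lies 72 mm from the handle's axis along the caddy's +y; axes as the caddy's.
- narrow_shaker_center (a point): Centre (half-way up) of the narrow, tall steel shaker: a loose straight cylinder 34 mm in diameter and 120 mm high (its top 8 mm rounded in), about 0.12 kg, standing upright on the counter. z is its axis, up.
- wide_shaker_center (a point): Centre (half-way up) of the wide, short steel shaker: a loose straight cylinder 50 mm in diameter and 90 mm high (its top 8 mm rounded in), about 0.12 kg, standing upright on the counter. z is its axis, up.
- rolling_pin: Bystander: wooden rolling pin, barrel 50 mm thick and 220 mm long plus handles (350 mm overall, along its y), lying on a white round chopping board 220 mm wide and 14 mm thick, beyond the work. Origin at the middle of its underside.
- colander: Bystander: steel colander, 216 mm across the rim, 85 mm high, two side handles along its y (266 mm over them). Origin at the centre of its underside.
- clay_jar: Bystander: closed round clay jar, 136 mm across, 150 mm high. Origin at the centre of its underside.

How it is judged:
By the outcome, as a careful person would: the job done as asked, in the order asked, and still so for the second after the job is handed in, while the arm keeps its last pose, push and grip.
It also fails if it takes over 67 s, if anything falls off the work surface, if the arm or the gripper's body presses on something with over 40 N, if the wrist force passes 120 N, or if a joint passes its speed limit or range.

## Robot

A 6-joint arm with a two-finger parallel gripper is mounted at the origin on the work surface. World frame = base frame: x ahead of the robot, y to its left, z up, the work surface at z = 0. Lengths are in m, angles in rad, forces in N, time in s.
With the tool pointing down it reaches from about 0.275 to 0.75 m from the base axis. Payload 10.2 kg.
Tool frame: the origin (TCP) lies at the very end of the fingers, on their centre line; the grasp point (between the pads) lies 19 mm behind it; x points along the fingers, y is the direction in which the jaws open and shut, and the axes are right-handed (so a half turn about x gives the same grasp; the last joint's range is limited). The gripper opens to 85 mm and grips with 20 to 120 N. Pads are 22 mm wide; open, the fingers measure 114 mm over their backs; the gripper's body (76 mm by 85 mm) begins 54 mm behind the grasp point. The pads swing forward as they close: fully open they stand 13 mm farther back than shut.
Start: joints at [-0.223, 0.313, 1.498, -0, 1.331, -0.223], TCP at [0.525, -0, 0.195] pointing down, gripper open.
Joint ranges: [-2.94, 2.94], [-0.97, 2.17], [0.19, 2.56], [-1.23, 4.37], [0.02, 3.11], [-2.88, 2.88]. Speed limits (rad/s): [2.39, 2.39, 3.01, 3.14, 3.14, 3.14].

## Interface

Orientations are given as [roll, pitch, yaw] about the fixed x, y, z axes, in that order (R = Rz(yaw) Ry(pitch) Rx(roll)).
In Python, from station import state, snapshot, sign_off gives the robot as it stands. The module is installed in compiled form; this text tells all that it offers.
- The arm moves only by the tool arm_command, never from a script. Its argument "commands" is a list of rows, each a list of 5 numbers: the shift along the tool's x, y, z in cm, then the turn about the tool's x in rad, then the closure in counts, from 0 (fully open) to 255 (shut). A call has 1 to 5 rows; each row is the pose to reach, as a shift and turn from the pose measured when the call began, along the tool's axes at that moment; what a row does not reach only later rows make up. A row lasts 1/8 s, in which the tool goes at most 62.5 mm and 10.7 degrees, less where a joint would pass 70% of its speed; a pose out of reach is approached as far as the arm can. A call with a gripper value outside its range is refused whole. The fingers move at their own pace and stop on an object; the grip force is fixed at half the most. Time passes only in rows, so rows that repeat a pose let the fingers close. It gives the time, the measured TCP pose, the force and the opening at its end, in the units of the state.
- state(): the state, without advancing time (a new reading comes with each control period).
- snapshot(name): name is "scene" or "side" or "wrist"; returns a dict with "pixels" (420x560x3 uint8, red, green, blue), "camera_matrix" (3x3 intrinsics, pixels), "extrinsics" (4x4, takes a point from camera to world coordinates); the wrist camera has in their place "mount" (4x4, takes a point from camera to tool coordinates, whose origin is the TCP and whose axes are the tool frame's). Camera axes: x right, y down, z forward; pixel columns grow to the right and rows downward; lengths in m; the calibration is good to about 2 mm. A picture is of the moment at which its call begins: read the wrist's pose just before it. There is no depth.
- sign_off(): hands the job in, once; it reports no verdict.
The state is a dict: "time": time; "joint_pos": joint angles; "dq": joint speeds; "tau": joint torques, N m; "position": TCP position; "eef_rot": TCP orientation; "contact_force": force on the tool from outside, world axes, zero at the start; "moment": the same for the moment, N m; "grip_width": opening from 0.0 (shut) to 1.0 (fully open).
Only numpy, scipy, OpenCV 4.12 (cv2) and the standard library are available. Lean on these libraries where they do the work, as an engineer would, in place of code of your own. Each camera call takes 0.05 s, during which the arm holds its last target. There are 200 camera calls.

## Working session

There is one attempt and no reset: what is moved stays moved. The work goes in short steps, Python scripts to look and compute and a tool call to move; the robot and the scene stay as the last step left them, time stands still between calls to the robot, and variables do not carry over. Pictures are saved under pics/ and viewed, about 8 in all and at most 12, crops included, and the job is handed in when it is done.

Besides the shell and the picture viewer there is one more tool, called after "Request:" as a command line: name --pt "numbers of a row" for each row, then --argument value for the rest. arm_command: Moves the arm, as the interface text tells. Its arguments: {"type":"object","properties":{"commands":{"type":"array"}},"required":["commands"]}

```bash
mkdir -p pics
cat > h.py <<'E'
import numpy as np, cv2
from station import state, snapshot, sign_off
from scipy.spatial.transform import Rotation as R
def snap(n,f=None):
    s=state(); d=snapshot(n)
    if f: cv2.imwrite('pics/'+f,d['pixels'][:,:,::-1])
    K=np.array(d['camera_matrix']); 
    if n=='wrist':
        T=np.eye(4); T[:3,:3]=R.from_euler('xyz',s['eef_rot']).as_matrix(); T[:3,3]=s['position']; E=T@np.array(d['mount'])
    else: E=np.array(d['extrinsics'])
    return d['pixels'],K,E
def ray(K,E,u,v,z):
    d=E[:3,:3]@np.linalg.inv(K)@[u,v,1]; c=E[:3,3]; return c+d*(z-c[2])/d[2]
def proj(K,E,p):
    q=np.linalg.inv(E)@np.append(p,1); q=K@q[:3]; return q[:2]/q[2]
E
python3 - <<'E'
from h import *
print(state())
a=[]
for n in ('scene','side','wrist'):
    p,K,E=snap(n,n+'0.png'); np.savez(n+'0.npz',p=p,K=K,E=E); print(n,K.round(1).tolist(),E.round(3).tolist())
E
```

```text
{'time': 0.0, 'joint_pos': array([-2.23391039e-01,  3.13438758e-01,  1.49845366e+00, -1.44187952e-05,
        1.33098396e+00, -2.23396191e-01]), 'dq': array([-0.00054565,  0.00088525,  0.00049627,  0.00074578, -0.00227599,
        0.00044819]), 'tau': array([-5.78409599e-04, -4.12261176e+01, -2.59742296e+01, -3.58453699e-04,
        4.11797926e-03, -1.23038126e-05]), 'position': array([5.24693698e-01, 5.79325512e-05, 1.94134615e-01]), 'eef_rot': array([-1.78328585,  1.56951252,  2.92911171]), 'contact_force': array([1.29390364, 0.22456974, 0.16766911]), 'moment': array([-0.02241895,  0.04242181, -0.04369018]), 'grip_width': 1.0011464401357508}
scene [[529.6, 0.0, 277.4], [0.0, 529.6, 213.2], [0.0, 0.0, 1.0]] [[-0.197, 0.509, -0.838, 1.877], [0.98, 0.1, -0.17, 0.303], [-0.003, -0.855, -0.519, 0.914], [0.0, 0.0, 0.0, 1.0]]
side [[434.2, 0.0, 284.1], [0.0, 434.2, 215.1], [0.0, 0.0, 1.0]] [[0.966, -0.108, 0.236, 0.225], [-0.258, -0.49, 0.832, -1.188], [0.025, -0.865, -0.501, 0.871], [0.0, 0.0, 0.0, 1.0]]
wrist [[367.4, 0.0, 276.4], [0.0, 367.4, 212.6], [0.0, 0.0, 1.0]] [[1.0, 0.0, -0.001, 0.525], [0.0, -0.958, -0.285, 0.073], [-0.001, 0.285, -0.958, 0.373], [0.0, 0.0, 0.0, 1.0]]
```

View pics/scene0.png

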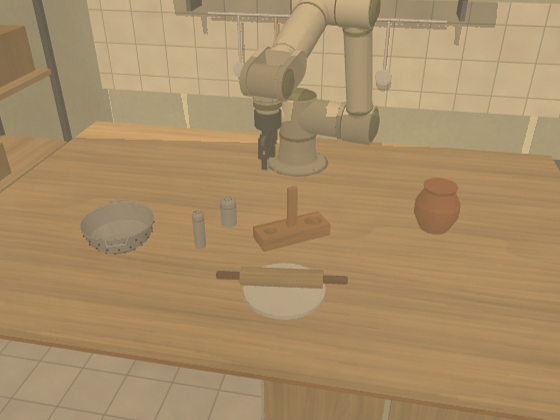

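View pics/side0.png

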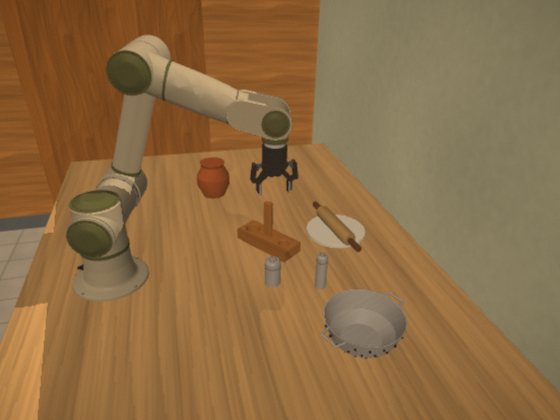

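The scene picture shows the narrow shaker at (199,230), the wide one at (229,212), the caddy with its handle top at (292,190) and pockets near (270,231) and (312,220). The side picture shows the same. Next I'll view enlarged crops.

Run:
```python
from h import *
a=np.load('scene0.npz')['p'];b=np.load('side0.npz')['p'];w=np.load('wrist0.npz')['p']
c1=cv2.resize(a[180:255,180:340],None,fx=5,fy=4,interpolation=3)
c2=cv2.resize(b[195:295,230:340],(440,300),interpolation=3)
c3=cv2.resize(w,(360,270))
o=np.zeros((600,800,3),np.uint8);o[:300]=c1;o[300:,:440]=c2;o[300:570,440:]=c3
cv2.imwrite('pics/c.png',o[:,:,::-1])
```

```text
(no output)
```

View pics/c.png

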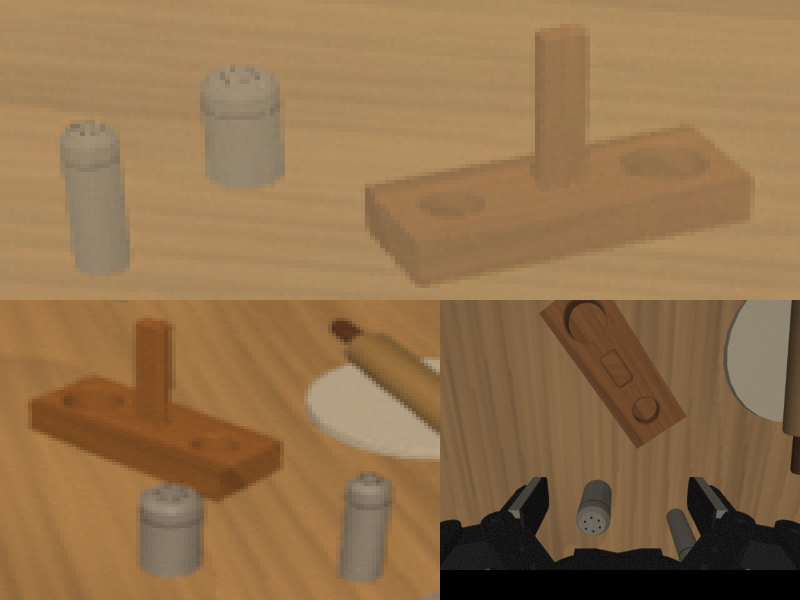

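The crops show the wide pocket at the robot-left end of the caddy, at about wrist pixel (229,34). The narrow pocket is at about wrist pixel (320,171). The shakers stand between the caddy and the colander.

Run:
```python
from h import *
C={n:(lambda d:(d['K'],d['E']))(np.load(n+'0.npz')) for n in('scene','side','wrist')}
sc=lambda x,y:('scene',180+x/5,180+y/4)
sd=lambda x,y:('side',230+x/4,195+(y-300)/3)
wr=lambda x,y:('wrist',(x-440)*1.5556,(y-300)*1.5556)
def tri(*o):
    A=np.zeros((3,3));b=np.zeros(3)
    for n,u,v in o:
        K,E=C[n];d=E[:3,:3]@np.linalg.inv(K)@[u,v,1];d/=np.linalg.norm(d);P=np.eye(3)-np.outer(d,d);A+=P;b+=P@E[:3,3]
    x=np.linalg.solve(A,b);return x.round(4),[(proj(*C[n],x)-[u,v]).round(1).tolist() for n,u,v in o]
print('nar',tri(sc(95,198),sd(366,527)),'z .06')
print('wid',tri(sc(242,127),sd(171,530)),'z .045')
print('widw',ray(*C['wrist'],*wr(594,517)[1:],.09))
print('np',tri(sc(453,204),sd(216,444),wr(646,410)),ray(*C['wrist'],*wr(646,410)[1:],.04))
print('wp',tri(sc(664,163),sd(94,399),wr(587,322)),ray(*C['wrist'],*wr(587,322)[1:],.04))
print('handletop',tri(sc(562,31),sd(153,322)))
```

```text
nar (array([ 0.6315, -0.1886,  0.0568]), [[-0.4, 0.3], [-0.4, -0.3]]) z .06
wid (array([ 0.4897, -0.139 ,  0.0403]), [[-0.3, 0.3], [-0.3, -0.3]]) z .045
widw [ 0.49127451 -0.12770031  0.09      ]
np (array([0.566 , 0.0139, 0.0358]), [[-0.6, 0.1], [-0.5, -0.1], [1.2, -1.2]]) [0.56439766 0.01351622 0.04      ]
wp (array([0.484 , 0.1306, 0.0363]), [[-0.7, 0.0], [-0.0, 0.1], [-0.4, -3.1]]) [0.4847128  0.12761435 0.04      ]
handletop (array([0.5246, 0.0735, 0.1687]), [[-0.1, 0.1], [-0.1, -0.1]])
```

```bash
cat >> h.py <<'E'
def TR(s): return R.from_euler('xyz',s['eef_rot']).as_matrix()
def goto(x,y,z,jaw,s=None):
    "shift (cm) in tool axes and turn so that jaw axis points at angle jaw (mod pi)"
    s=s or state(); M=TR(s); d=M.T@(np.array([x,y,z])-s['position'])*100
    cur=np.arctan2(M[1,1],M[0,1]); t=(jaw-cur+np.pi/2)%np.pi-np.pi/2
    # tool x points down: world yaw +t = turn -t about tool x
    print('shift',d.round(2),'turn',round(-t,3),'cur jaw',round(cur,3),'t',round(s['time'],2),'pos',s['position'].round(4),'F',s['contact_force'].round(1),'g',round(s['grip_width'],3))
E
python3 - <<'E'
from h import *
print(TR(state()).round(4).tolist(), np.array(snapshot('wrist')['mount']).round(4).tolist())
C={n:(lambda d:(d['K'],d['E']))(np.load(n+'0.npz')) for n in('scene','side','wrist')}
print('col',ray(*C['scene'],118,216,.085),ray(*C['side'],364,310,.085),'pin',ray(*C['scene'],284,277,.04))
goto(.63,-.188,.19,.61)
E
```

```text
[[-0.0009, 1.0, 0.0], [0.0002, 0.0, -1.0], [-1.0, -0.0009, -0.0002]] [[0.0001, -0.2854, 0.9584, -0.1786], [1.0, 0.0, -0.0001, -0.0004], [-0.0, 0.9584, 0.2854, -0.073], [0.0, 0.0, 0.0, 1.0]]
col [ 0.64658676 -0.43398532  0.085     ] [ 0.671552   -0.41146173  0.085     ] pin [0.78245009 0.09823296 0.04      ]
shift [ 0.43 10.52 18.8 ] turn -0.61 cur jaw -0.0 t 0.2 pos [0.5248 0.     0.1944] F [ 0.3 -0.   0.1] g 0.999
```

Request:
arm_command --pt "-1.5 1 -1 -0.18 0" --pt "-3 2 -2 -0.36 0" --pt "-4.5 3 -3 -0.54 0" --pt "-4.5 3 -3 -0.61 0" --pt "-4.5 3 -3 -0.61 0"

```text
time: 0.82
position: [0.5548, 0.0301, 0.2391]
eef_rot: [-2.358, 1.57, 2.963]
contact_force: [-0.8, -0.5, -1.2]
grip_width: 1.001
```

Run:
```python
from h import *
p,K,E=snap('wrist','w1.png'); np.savez('w1.npz',p=p,K=K,E=E)
goto(.63,-.188,.19,.61)
for q in ([.631,-.188,.12],[.49,-.136,.09]): print(proj(K,E,q))
```

```text
shift [ 4.89 -6.28 22.2 ] turn -0.002 cur jaw 0.608 t 0.88 pos [0.5547 0.03   0.239 ] F [-0.7 -0.8 -0.9] g 0.997
[214.69685717 409.9370878 ]
[126.82975753 285.08768576]
```

View pics/w1.png

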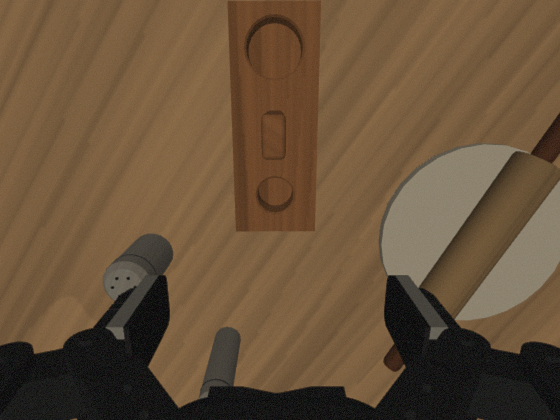

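The picture shows the caddy upright and aligned in the view: narrow mouth about (275,193), wide mouth about (275,48), handle between them. The wide shaker's top is at about (125,283), and the narrow shaker is partly hidden at (217,380).

```bash
cat >> h.py <<'E'
from scipy.optimize import minimize
from scipy.ndimage import map_coordinates
def gradmag(p,s=1.2):
    g=cv2.GaussianBlur(p.astype(np.float32),(0,0),s); gx=cv2.Sobel(g,cv2.CV_32F,1,0);gy=cv2.Sobel(g,cv2.CV_32F,0,1)
    return np.sqrt((gx**2+gy**2).sum(2))
def projm(K,E,P):
    Q=(np.c_[P,np.ones(len(P))]@np.linalg.inv(E).T)[:,:3]@K.T; return Q[:,:2]/Q[:,2:]
def circ(c,r,z,n=120):
    a=np.linspace(0,2*np.pi,n,endpoint=False); return np.c_[c[0]+r*np.cos(a),c[1]+r*np.sin(a),np.full(n,z)]
def caddypts(x,y,yaw,blk=True):
    L=[circ((0,-.072),.019,.04),circ((0,.072),.027,.04)]
    if blk:
        t=np.linspace(-1,1,150)
        for sx in(-1,1): L.append(np.c_[np.full(150,sx*.043),t*.108,np.full(150,.04)])
        L.append(np.c_[t*.04,np.full(150,-.112),np.full(150,.04)])
    P=np.vstack(L); c,s=np.cos(yaw),np.sin(yaw); return np.c_[x+c*P[:,0]-s*P[:,1],y+s*P[:,0]+c*P[:,1],P[:,2]]
def fit(views,ptsf,x0,step):
    for sg in (2.5,1.2):
        G=[(gradmag(p,sg),K,E) for p,K,E in views]
        f=lambda q:-sum(map_coordinates(np.minimum(g,60),projm(K,E,ptsf(*q)).T[::-1],order=1).mean() for g,K,E in G)
        sim=np.vstack([x0]+[np.array(x0)+np.eye(len(x0))[i]*step[i] for i in range(len(x0))])
        r=minimize(f,x0,method='Nelder-Mead',options=dict(initial_simplex=sim,xatol=1e-5,fatol=1e-4)); x0=r.x
    return r.x,-r.fun
def load(f): d=np.load(f); return d['p'],d['K'],d['E']
E
python3 - <<'E'
from h import *
v=load('w1.npz')
for fs in ([v],[load('wrist0.npz')],[load('scene0.npz'),load('side0.npz')]):
  for b in (True,False):
    x,s=fit(fs,lambda a,c,y:caddypts(a,c,y,b),[.525,.0715,.61],[.003,.003,.03]);print(x.round(4),round(s,1))
x,s=fit([v],lambda a,c,y:caddypts(a,c,y),[.525,.0715,.61],[.003,.003,.03])
o=v[0].copy()
for q in projm(v[1],v[2],caddypts(*x)):cv2.circle(o,tuple(int(round(t)) for t in q),0,(0,255,0),-1)
cv2.imwrite('pics/o1.png',cv2.resize(o[0:250,200:350],None,fx=2,fy=2)[:,:,::-1])
E
```

```text
[0.5225 0.0709 0.6108] 55.1
[0.5215 0.0704 0.6143] 47.7
[0.5228 0.071  0.612 ] 51.6
[0.5223 0.0707 0.6125] 43.6
[0.5273 0.0735 0.6274] 79.0
[0.5355 0.1008 0.7159] 70.1
```

Request:
arm_command --pt "1 -2 5 0 60" --pt "2 -3 10 0 60" --pt "3 -4 15 0 60" --pt "4 -5 17 0 60" --pt "4 -6.3 18 0 60"

```text
time: 1.5
position: [0.6051, -0.1541, 0.1977]
eef_rot: [-2.562, 1.567, 2.758]
contact_force: [-0.1, -0.2, 0.5]
grip_width: 0.764
```

Run:
```python
from h import *
p,K,E=snap('wrist','w2.png'); np.savez('w2.npz',p=p,K=K,E=E)
goto(.631,-.188,.07,.608)
for q in ([.631,-.188,.12],[.631,-.188,.0],[.49,-.136,.09]): print(proj(K,E,q))
a=cv2.imread('pics/o1.png'); b=cv2.imread('pics/w2.png'); o=np.zeros((600,800,3),np.uint8); o[:500,:300]=a; o[:375,300:]=cv2.resize(b,(500,375)); cv2.imwrite('pics/m2.png',o)
```

```text
shift [12.86  0.34  4.18] turn -0.001 cur jaw 0.607 t 1.55 pos [ 0.6047 -0.1556  0.1987] F [-0.2 -1.1  0.1] g 0.765
[279.3707096  262.76200333]
[278.7449737  216.47723271]
[163.53703741  93.17202629]
```

View pics/m2.png

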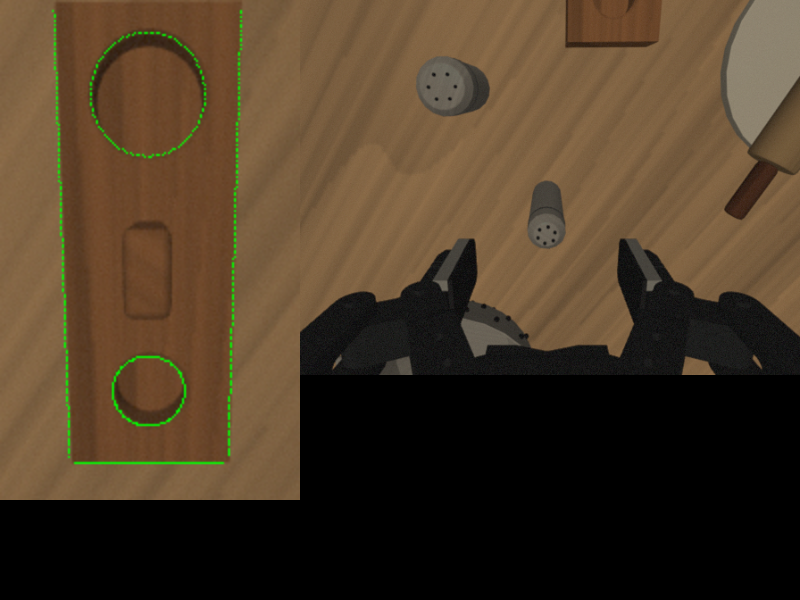

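The overlay (left) matches the block edges and both mouths. The wrist view shows the narrow shaker at about (276,257) full-image pixels, between the fingers. The wide shaker is at (163,95). I'll fit both outlines.

```bash
cat >> h.py <<'E'
def shaker(v,x0,r,h,z0=0):
    "silhouette fit of an upright cylinder"
    p,K,E=v
    def score(q,G):
        P=np.vstack([circ(q,r,z0+.0),circ(q,r,z0+h-.008),circ(q,r-.0024,z0+h-.0024),circ(q,r-.008,z0+h)])
        H=cv2.convexHull(projm(K,E,P).astype(np.float32))[:,0]; H=np.vstack([H,H[:1]])
        s=np.r_[0,np.cumsum(np.linalg.norm(np.diff(H,axis=0),axis=1))]; t=np.linspace(0,s[-1],300)
        return -map_coordinates(np.minimum(G,60),[np.interp(t,s,H[:,1]),np.interp(t,s,H[:,0])],order=1).mean()
    x0=np.array(x0)
    for sg in(3,1.2):
        G=gradmag(p,sg); o=minimize(score,x0,args=(G,),method='Nelder-Mead',options=dict(initial_simplex=[x0,x0+[.005,0],x0+[0,.005]],xatol=1e-5)); x0=o.x
    return o.x,-o.fun
E
python3 - <<'E'
from h import *
for f in ('w2','scene0','side0'):
  v=load(f+'.npz')
  print(f,*shaker(v,[.631,-.188],.017,.12),*shaker(v,[.490,-.136],.025,.09))
goto(.631,-.188,.07,.611)
E
```

```text
w2 [ 0.62885095 -0.18969172] 59.99673080444336 [ 0.48867553 -0.14033207] 59.96711730957031
scene0 [ 0.6318683  -0.18853807] 58.08881378173828 [ 0.49141268 -0.13861841] 57.542057037353516
side0 [ 0.62827367 -0.19238567] 59.994388580322266 [ 0.48896379 -0.14220931] 59.999427795410156
shift [12.86  0.34  4.18] turn -0.004 cur jaw 0.607 t 1.55 pos [ 0.6047 -0.1556  0.1987] F [-0.2 -1.1  0.1] g 0.765
```

```bash
sed -i 's/np.minimum(G,60)/np.minimum(G,400)/;s/np.minimum(g,60)/np.minimum(g,200)/' h.py
python3 - <<'E'
from h import *
for f in ('w2','scene0','side0'):
  v=load(f+'.npz')
  print(f,*shaker(v,[.631,-.188],.017,.12),*shaker(v,[.490,-.136],.025,.09))
for f in ('w1','wrist0'): print(fit([load(f+'.npz')],caddypts,[.5225,.071,.611],[.003,.003,.03]))
goto(.629,-.190,.07,.611)
E
```

```text
w2 [ 0.62862726 -0.18982583] 130.30564880371094 [ 0.48806503 -0.1404517 ] 124.10244750976562
scene0 [ 0.63173493 -0.1883218 ] 70.33560943603516 [ 0.49098967 -0.13877842] 64.93656158447266
side0 [ 0.62903108 -0.1916272 ] 95.11273193359375 [ 0.48773935 -0.14149589] 114.96742248535156
(array([0.52300086, 0.07131795, 0.61213683]), np.float64(86.82050323486328))
(array([0.52302451, 0.071389  , 0.61157511]), np.float64(81.39460754394531))
shift [12.86  0.06  4.23] turn -0.004 cur jaw 0.607 t 1.55 pos [ 0.6047 -0.1556  0.1987] F [-0.2 -1.1  0.1] g 0.765
```

Request:
arm_command --pt "0 0 4.2 0 60" --pt "4 0.1 4.2 0 60" --pt "8 0.1 4.2 0 60" --pt "11 0.1 4.2 0 60" --pt "12.8 0.1 4.2 0 60"

```text
time: 2.17
position: [0.6288, -0.1884, 0.0702]
eef_rot: [-2.342, 1.568, 2.978]
contact_force: [-0.1, -0.2, 0.0]
grip_width: 0.768
```

Run:
```python
from h import *
goto(.6288,-.190,.07,.612)
```

```text
shift [ 0.02 -0.1   0.13] turn -0.005 cur jaw 0.607 t 2.17 pos [ 0.6288 -0.1884  0.0702] F [-0.1 -0.2  0. ] g 0.768
```

Request:
arm_command --pt "0 -0.1 0.1 0 60" --pt "0 -0.1 0.1 0 255" --pt "0 -0.1 0.1 0 255" --pt "0 -0.1 0.1 0 255" --pt "0 -0.1 0.1 0 255"

```text
time: 2.8
position: [0.6295, -0.1902, 0.0723]
eef_rot: [-0.423, 1.57, -1.387]
contact_force: [-2.1, 0.5, 6.1]
grip_width: 0.341
```

Request:
arm_command --pt "0 0 0 0 255" --pt "0 0 0 0 255" --pt "-0.5 0 0 0 255" --pt "-2 0 0 0 255" --pt "-2 0 0 0 255"

```text
time: 3.42
position: [0.6303, -0.1905, 0.0943]
eef_rot: [0.292, 1.567, -0.672]
contact_force: [-0.1, 0.1, -0.6]
grip_width: 0.34
```

Run:
```python
from h import *
p,K,E=snap('wrist','w3.png'); np.savez('w3.npz',p=p,K=K,E=E)
goto(.6288,-.190,.2,.612); z0=state()['position'][2]-.0702
s=state(); M=TR(s)
x,sc=shaker((p,K,E),s['position'][:2],.017,.12,z0); print(x,sc,'tool off',(M.T@np.r_[x-s['position'][:2],0]*1000).round(1), M.round(4).tolist())
```

```text
shift [-10.67  -0.07  -0.06] turn -0.005 cur jaw 0.607 t 3.48 pos [ 0.6299 -0.1903  0.0933] F [ 0.6 -0.4 -1.2] g 0.34
[ 0.63051824 -0.19084553] 106.39170837402344 tool off [0.  0.2 0.8] [[0.0017, 0.8211, 0.5708], [-0.0018, 0.5708, -0.8211], [-1.0, 0.0004, 0.0025]]
```

View pics/w3.png

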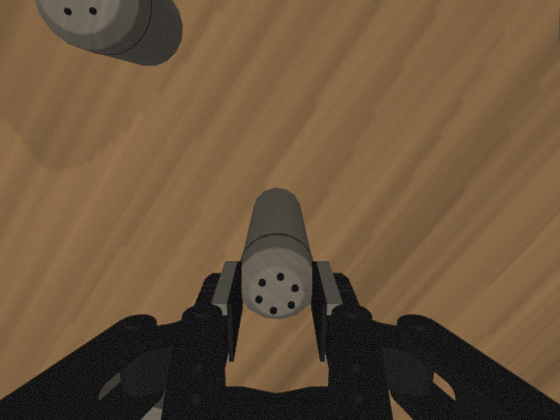

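The narrow shaker is held centred between the pads: top at (277,290), bottom end towards (277,195). I'll carry it to a spot above the narrow pocket.

Request:
arm_command --pt "-4 0 0 0 255" --pt "-6.6 1.5 -5 0 255" --pt "-6.6 3 -10 0 255" --pt "-6.6 4.6 -15 0 255" --pt "-6.6 6.2 -19 0 255"

```text
time: 4.1
position: [0.5713, 0.003, 0.1588]
eef_rot: [0.145, 1.569, -0.818]
contact_force: [0.8, -0.3, -0.8]
grip_width: 0.343
```

Run:
```python
from h import *
goto(.5638,.0130,.135,.612)
```

```text
shift [ 2.38 -0.05 -1.25] turn -0.004 cur jaw 0.608 t 4.1 pos [0.5713 0.003  0.1588] F [ 0.8 -0.3 -0.8] g 0.343
```

Request:
arm_command --pt "1 0 -1.2 0 255" --pt "2.5 0 -1.2 0 255" --pt "3.5 0 -1.2 0 255" --pt "3.5 0 -1.2 0 255"

```text
time: 4.6
position: [0.5643, 0.0121, 0.1227]
eef_rot: [-0.93, 1.569, -1.894]
contact_force: [-0.1, -0.8, -0.9]
grip_width: 0.343
```

Run:
```python
from h import *
p,K,E=snap('wrist','w4.png'); np.savez('w4.npz',p=p,K=K,E=E)
s=state(); M=TR(s)
x,sc=shaker((p,K,E),s['position'][:2],.017,.12,s['position'][2]-.0723); print(x,sc,'tool off',(M.T@np.r_[x-s['position'][:2],0]*1000).round(1))
c=[.523,.0714,.612]
def vis(a,b,y):
    P=caddypts(a,b,y); return P[120:540]
print(fit([(p,K,E)],vis,c,[.003,.003,.02]))
goto(.5638,.0130,.112,.612)
```

```text
[0.56343656 0.01456861] 81.26277923583984 tool off [-0.   0.4 -2.7]
(array([0.52468241, 0.06907468, 0.61263061]), np.float64(68.81019592285156))
shift [ 1.14 -0.02 -0.12] turn -0.005 cur jaw 0.607 t 4.65 pos [0.5646 0.0121 0.1234] F [-1.5 -0.2 -2.8] g 0.341
```

View pics/w4.png

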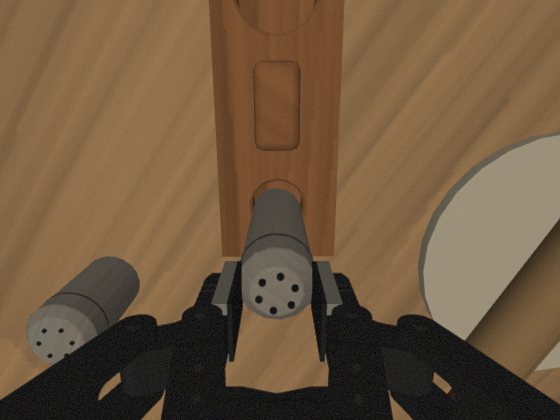

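The shaker hangs above the narrow pocket. The far arc of the mouth is visible at about (277,182), and the block's near edge is at row 255. I'll refit using only the visible edges.

Run:
```python
from h import *
p,K,E=load('w4.npz'); c=[.523,.0714,.612]
P0=caddypts(*c); q=projm(K,E,P0); 
m=(q[:,1]>4)&~((abs(q[:,0]-277)<38)&(q[:,1]>187)); print(m.sum())
x,sc=fit([(p,K,E)],lambda a,b,y:caddypts(a,b,y)[m],c,[.002,.002,.01]); print(x.round(4),sc)
f=lambda x:map_coordinates(gradmag(p),projm(K,E,caddypts(*x)[m]).T[::-1],order=1).mean()
print(f(c),f(x))
for o in(-.003,-.002,-.001,0,.001,.002,.003): print(o,round(f([x[0]-o*np.sin(.612),x[1]+o*np.cos(.612),x[2]]),1))
a=np.array([-np.sin(x[2]),np.cos(x[2])]); print('pocket',x[:2]-.072*a)
```

```text
346
[0.523  0.0714 0.6125] 97.23529052734375
97.10949 97.23529
-0.003 98.5
-0.002 87.5
-0.001 89.9
0 97.2
0.001 92.2
0.002 88.0
0.003 84.0
pocket [0.56444164 0.01249748]
```

Request:
arm_command --pt "0 0 -0.14 0 255" --pt "0.5 0 -0.14 0 255" --pt "1.1 0 -0.14 0 255" --pt "1.6 0 -0.14 0 255" --pt "1.6 0 -0.14 0 255"

```text
time: 5.28
position: [0.5636, 0.0132, 0.1069]
eef_rot: [-0.642, 1.569, -1.606]
contact_force: [0.3, 0.1, -1.3]
grip_width: 0.339
```

Run:
```python
from h import *
goto(.5638,.0130,.0823,.612)
```

```text
shift [2.46 0.   0.03] turn -0.005 cur jaw 0.607 t 5.28 pos [0.5636 0.0132 0.1069] F [ 0.3  0.1 -1.3] g 0.339
```

In the mouth by 5 mm with no contact force; going down.

Request:
arm_command --pt "0.6 0 0 0 255" --pt "1.2 0 0 0 255" --pt "1.8 0 0 0 255" --pt "2.3 0 0 0 255" --pt "2.3 0 0 0 255"

```text
time: 5.9
position: [0.5634, 0.0133, 0.0835]
eef_rot: [-1.226, 1.569, -2.19]
contact_force: [0.0, 0.3, -1.2]
grip_width: 0.342
```

Run:
```python
from h import *
goto(.5638,.0130,.0823,.612)
```

```text
shift [0.12 0.02 0.05] turn -0.005 cur jaw 0.607 t 5.9 pos [0.5634 0.0133 0.0835] F [ 0.   0.3 -1.2] g 0.342
```

Request:
arm_command --pt "0.1 0 0 0 255" --pt "0.15 0 0 0 255" --pt "0.2 0 0 0 255"

```text
time: 6.28
position: [0.5639, 0.013, 0.0823]
eef_rot: [-0.22, 1.569, -1.184]
contact_force: [-0.4, -0.7, 7.6]
grip_width: 0.342
```

Contact came at exactly the floor height. I'll release and retreat.

Request:
arm_command --pt "0 0 0 0 60" --pt "0 0 0 0 60" --pt "0 0 0 0 60" --pt "0 0 0 0 60" --pt "-2 0 0 0 60"

```text
time: 6.9
position: [0.563, 0.0132, 0.1013]
eef_rot: [-1.689, 1.568, -2.653]
contact_force: [0.2, 0.2, 0.4]
grip_width: 0.766
```

Request:
arm_command --pt "-4 0 0 0 30" --pt "-9 0 0 0 30" --pt "-12 0 0 0 30" --pt "-12 0 0 0 30"

```text
time: 7.4
position: [0.5641, 0.0132, 0.2234]
eef_rot: [0.174, 1.568, -0.79]
contact_force: [-0.3, -0.1, -0.8]
grip_width: 0.882
```

Run:
```python
from h import *
p,K,E=snap('wrist','w5.png'); np.savez('w5.npz',p=p,K=K,E=E)
print(shaker((p,K,E),[.5644,.0125],.017,.12,.01))
print(shaker((p,K,E),[.488,-.1405],.025,.09))
goto(.4882,-.1405,.15,.612)
```

```text
(array([0.56347987, 0.01308342]), np.float64(81.29094696044922))
(array([ 0.48802416, -0.13993456]), np.float64(124.016845703125))
shift [  7.18 -14.94   8.35] turn -0.005 cur jaw 0.607 t 7.45 pos [0.5634 0.0133 0.2215] F [ 0.3 -0.3 -0.1] g 0.887
```

View pics/w5.png

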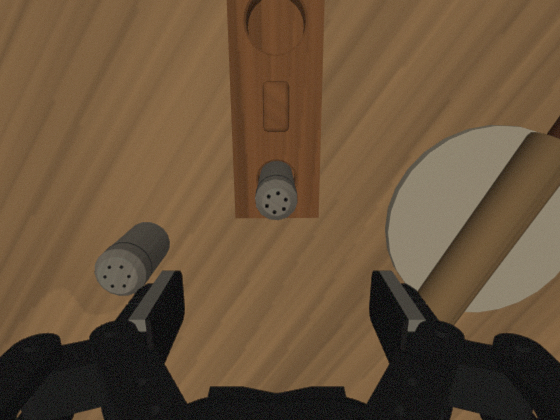

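The narrow shaker stands upright in its pocket, top at (276,197), and the caddy hasn't moved. The wide shaker's top is at (121,272). I'll go there next.

Request:
arm_command --pt "0 -4 2.2 0 0" --pt "0 -8 4.4 0 0" --pt "2 -12 6.6 0 0" --pt "6 -14.9 8.3 0 0" --pt "9 -14.9 8.3 0 0"

```text
time: 8.07
position: [0.4863, -0.1411, 0.1289]
eef_rot: [-2.199, 1.566, 3.117]
contact_force: [0.1, -0.1, 0.1]
grip_width: 1.001
```

Run:
```python
from h import *
p,K,E=snap('wrist','w6.png'); np.savez('w6.npz',p=p,K=K,E=E)
print(shaker((p,K,E),[.488,-.1405],.025,.09))
goto(.4882,-.1402,.045,.612)
```

```text
(array([ 0.48774935, -0.1398197 ]), np.float64(117.59439849853516))
shift [8.05 0.27 0.31] turn -0.007 cur jaw 0.605 t 8.12 pos [ 0.485  -0.1394  0.1255] F [-0.6  0.7 -4.6] g 1.002
```

Request:
arm_command --pt "0 0.25 0.25 0 0" --pt "3 0.25 0.25 0 0" --pt "6 0.25 0.25 0 0" --pt "8 0.25 0.25 0 0" --pt "8 0.25 0.25 0 0"

```text
time: 8.75
position: [0.4876, -0.1393, 0.0451]
eef_rot: [-2.527, 1.559, 2.791]
contact_force: [-0.8, 0.1, 1.8]
grip_width: 1.0
```

Run:
```python
from h import *
goto(.4879,-.140,.045,.612)
```

```text
shift [ 0.01 -0.02  0.07] turn -0.007 cur jaw 0.605 t 8.75 pos [ 0.4876 -0.1393  0.0451] F [-0.8  0.1  1.8] g 1.0
```

Request:
arm_command --pt "0 0 0.07 0 0" --pt "0 0 0.07 0 0"

```text
time: 9.0
position: [0.4887, -0.1401, 0.0461]
eef_rot: [-2.499, 1.561, 2.819]
contact_force: [-0.5, -0.1, 0.6]
grip_width: 0.998
```

Run:
```python
from h import *
goto(.4879,-.140,.045,.612); print(TR(state())[:,0].round(4))
```

```text
shift [ 0.11 -0.06 -0.05] turn -0.006 cur jaw 0.606 t 9.0 pos [ 0.4887 -0.1401  0.0461] F [-0.5 -0.1  0.6] g 0.998
[-0.0096  0.0032 -0.9999]
```

Request:
arm_command --pt "0.1 0 0 0 255" --pt "0.1 0 0 0 255" --pt "0.1 0 0 0 255" --pt "0.1 0 0 0 255" --pt "0.1 0 0 0 255"

```text
time: 9.62
position: [0.4892, -0.1406, 0.0464]
eef_rot: [-2.397, 1.562, 2.921]
contact_force: [-2.8, -0.2, 10.4]
grip_width: 0.468
```

Run:
```python
from h import *
goto(.4879,-.140,.045,.612); print(TR(state())[:,0].round(4))
```

```text
shift [ 0.14 -0.07 -0.13] turn -0.006 cur jaw 0.606 t 9.62 pos [ 0.4892 -0.1406  0.0464] F [-2.8 -0.2 10.4] g 0.468
[-0.0082  0.0018 -1.    ]
```

Request:
arm_command --pt "0 0 0 0 255" --pt "-0.5 0 0 0 255" --pt "-2 0 0 0 255" --pt "-2 0 0 0 255" --pt "-2 0 0 0 255"

```text
time: 10.25
position: [0.489, -0.1405, 0.0658]
eef_rot: [-2.433, 1.561, 2.885]
contact_force: [0.7, 1.0, -0.2]
grip_width: 0.0
```

Run:
```python
from h import *
p,K,E=snap('wrist','w7.png'); np.savez('w7.npz',p=p,K=K,E=E)
goto(.4879,-.140,.045,.612)
s=state(); M=TR(s);print(M[:,0].round(4))
for z in (.018,.02,.022):
  x,sc=shaker((p,K,E),s['position'][:2],.025,.09,z); print(x,sc,'tool off',(M.T@np.r_[x-s['position'][:2],0]*1000).round(1))
```

```text
shift [ 2.07 -0.05 -0.09] turn -0.006 cur jaw 0.606 t 10.3 pos [ 0.489  -0.1405  0.0657] F [ 0.1 -0.6 -0.1] g 0.002
[-0.0092  0.0025 -1.    ]
[ 0.48778568 -0.13939135] 61.839256286621094 tool off [ 0.  -0.4 -1.6]
[ 0.48768075 -0.13914567] 59.872982025146484 tool off [ 0.  -0.3 -1.8]
[ 0.48756986 -0.13856638] 58.09428405761719 tool off [ 0.  -0.1 -2.4]
```

View pics/w7.png

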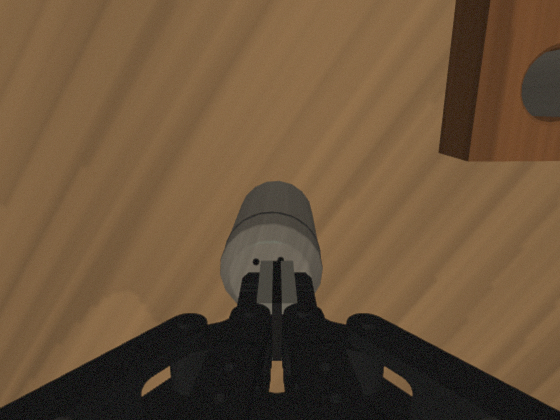

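The grip closed to 0, so the wide shaker slipped out. It still stands, under the shut fingertips at about (271,255). The fingertips look higher than the reported TCP, so I'll check with the fixed cameras.

Run:
```python
from h import *
s=state(); M=TR(s); o=[]
for n in('side','scene'):
    p,K,E=snap(n); np.savez(n+'7.npz',p=p,K=K,E=E)
    cs=[proj(K,E,s['position']-M[:,0]*d) for d in (0,.02,.04)]
    p=p.copy()
    u,v=cs[0].round().astype(int); y0=max(v-60,0); x0=u-50
    c=cv2.resize(p[y0:y0+100,x0:x0+100],(400,400),interpolation=3)
    for q,col in zip(cs,((255,0,0),(0,255,0),(0,0,255))): cv2.circle(c,tuple(((q-[x0,y0]+.5)*4).round().astype(int)),3,col,-1)
    o.append(c); print(n,cs)
cv2.imwrite('pics/m7.png',np.hstack(o)[:,:,::-1])
print(shaker(load('w7.npz'),[.488,-.14],.025,.09))
```

```text
side [array([272.47744885, 265.09741434]), array([272.61707353, 259.82319825]), array([272.75882206, 254.4687551 ])]
scene [array([227.34773149, 204.98248068]), array([226.98644638, 199.53225514]), array([226.62057176, 194.01279386])]
(array([ 0.48841951, -0.14308489]), np.float64(93.87107849121094))
```

View pics/m7.png

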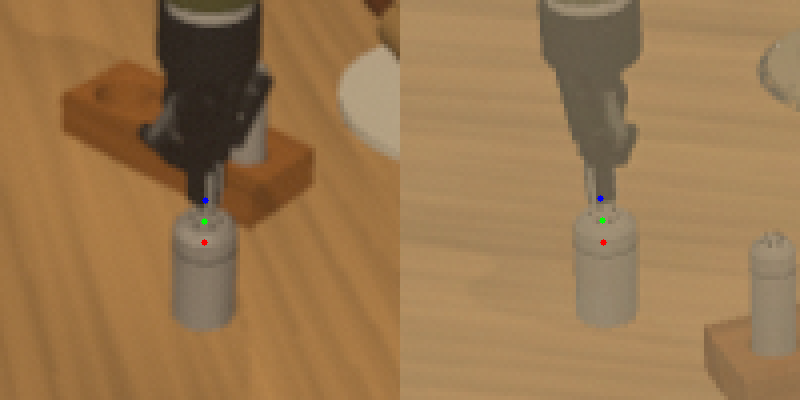

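Both views show the real fingertips about 27 mm above the reported TCP (red dot), so I gripped only the rounded rim. The shaker is still upright, with the tips resting on its top. I'll rise, reopen, re-measure and grip lower.

Request:
arm_command --pt "-2 0 0 0 255" --pt "-6 0 0 0 255" --pt "-7 0 0 0 0" --pt "-7 0 0 0 0" --pt "-7 0 0 0 0"

```text
time: 11.02
position: [0.4891, -0.1404, 0.1345]
eef_rot: [-2.487, 1.559, 2.831]
contact_force: [-0.5, 0.0, -0.5]
grip_width: 0.632
```

Run:
```python
from h import *
p,K,E=snap('wrist','w8.png'); np.savez('w8.npz',p=p,K=K,E=E)
x,sc=shaker((p,K,E),[.488,-.1405],.025,.09);print(x,sc)
goto(*x,.011,.612); print(TR(state())[:,0].round(4))
```

```text
[ 0.48824412 -0.14140038] 125.06961059570312
shift [12.35 -0.04  0.15] turn -0.006 cur jaw 0.606 t 11.07 pos [ 0.4891 -0.1404  0.1345] F [0.2 0.3 0.1] g 0.722
[-0.0112  0.0036 -0.9999]
```

Request:
arm_command --pt "0 0 0.15 0 0" --pt "0 0 0.15 0 0" --pt "3 0 0.15 0 0" --pt "6 0 0.15 0 0" --pt "8 0 0.15 0 0"

```text
time: 11.7
position: [0.4886, -0.1411, 0.0532]
eef_rot: [-2.504, 1.558, 2.814]
contact_force: [-0.6, 0.2, 0.1]
grip_width: 1.0
```

Request:
arm_command --pt "1.5 0 0 0 0" --pt "3 0 0 0 0" --pt "4 0 0 0 0" --pt "4 0 0 0 0"

```text
time: 12.2
position: [0.4879, -0.1408, 0.0127]
eef_rot: [-2.518, 1.557, 2.8]
contact_force: [-0.6, -0.3, -0.4]
grip_width: 1.0
```

Run:
```python
from h import *
goto(.4882,-.1414,.011,.612); print(TR(state())[:,0].round(4))
```

```text
shift [ 0.17 -0.01  0.06] turn -0.006 cur jaw 0.606 t 12.2 pos [ 0.4879 -0.1408  0.0127] F [-0.6 -0.3 -0.4] g 1.0
[-0.0132  0.0047 -0.9999]
```

Request:
arm_command --pt "0.1 0 0.05 0 255" --pt "0.1 0 0.05 0 255" --pt "0.1 0 0.05 0 255" --pt "0.1 0 0.05 0 255" --pt "0.1 0 0.05 0 255"

```text
time: 12.82
position: [0.4886, -0.1415, 0.0124]
eef_rot: [-2.493, 1.558, 2.825]
contact_force: [-1.7, 0.6, 5.9]
grip_width: 0.561
```

Request:
arm_command --pt "0 0 0 0 255" --pt "0 0 0 0 255" --pt "0 0 0 0 255"

```text
time: 13.2
position: [0.4886, -0.1415, 0.0124]
eef_rot: [-2.492, 1.558, 2.826]
contact_force: [-0.4, 0.4, 1.6]
grip_width: 0.565
```

Run:
```python
from h import *
goto(.4882,-.1414,.011,.612); print(TR(state())[:,0].round(4))
```

```text
shift [ 0.14 -0.02 -0.03] turn -0.006 cur jaw 0.606 t 13.2 pos [ 0.4886 -0.1415  0.0124] F [-0.4  0.4  1.6] g 0.565
[-0.0121  0.0039 -0.9999]
```

Gripped at 0.565, steady. Lifting.

Request:
arm_command --pt "-0.5 0 0 0 255" --pt "-3 0 0 0 255" --pt "-7 0 0 0 255" --pt "-12 0 0 0 255" --pt "-12 0 0 0 255"

```text
time: 13.82
position: [0.4916, -0.1428, 0.1358]
eef_rot: [-2.275, 1.565, 3.043]
contact_force: [-0.1, -0.1, -1.7]
grip_width: 0.562
```

Run:
```python
from h import *
p,K,E=snap('wrist','w9.png'); np.savez('w9.npz',p=p,K=K,E=E)
s=state(); M=TR(s); z0=s['position'][2]-.0124
x,sc=shaker((p,K,E),s['position'][:2],.025,.09,z0);print(x,sc,'tool off',(M.T@np.r_[x-s['position'][:2],0]*1000).round(1),M[:,0].round(4))
a=np.array([-np.sin(.612),np.cos(.612)]);w=np.array([.523,.0714])+.072*a;print('wp',w)
goto(*w,.14,.612)
```

```text
[ 0.49255234 -0.14396406] 157.75750732421875 tool off [-0.   0.7  2.6] [-0.0099  0.0028 -0.9999]
wp [0.4816356  0.13033205]
shift [ -0.58  14.79 -22.91] turn -0.006 cur jaw 0.606 t 13.88 pos [ 0.4905 -0.1422  0.1334] F [ 0.3 -0.6 -1.4] g 0.562
```

Request:
arm_command --pt "-5 2 -3 0 255" --pt "-9 4 -6 0 255" --pt "-9 7 -11 0 255" --pt "-9 10 -16 0 255" --pt "-9 13 -20 0 255"

```text
time: 14.5
position: [0.4833, 0.0979, 0.2227]
eef_rot: [-2.404, 1.558, 2.915]
contact_force: [2.0, -1.1, -1.2]
grip_width: 0.566
```

Run:
```python
from h import *
goto(.4816,.1303,.085,.612);print(TR(state())[:,0].round(4))
```

```text
shift [13.78  1.82 -2.62] turn -0.006 cur jaw 0.606 t 14.5 pos [0.4833 0.0979 0.2227] F [ 2.  -1.1 -1.2] g 0.566
[-0.0126  0.0029 -0.9999]
```

Request:
arm_command --pt "0 1.7 -2.6 0 255" --pt "2 1.7 -2.6 0 255" --pt "6 1.8 -2.6 0 255" --pt "10 1.8 -2.6 0 255" --pt "13.8 1.8 -2.6 0 255"

```text
time: 15.12
position: [0.4803, 0.13, 0.082]
eef_rot: [-2.356, 1.555, 2.962]
contact_force: [0.8, -0.6, -1.1]
grip_width: 0.566
```

Request:
arm_command --pt "0 0 0 0 255" --pt "0 0 0 0 255"

```text
time: 15.38
position: [0.4805, 0.13, 0.0826]
eef_rot: [-2.361, 1.555, 2.957]
contact_force: [-0.5, 0.8, -1.2]
grip_width: 0.567
```

Run:
```python
from h import *
p,K,E=snap('wrist','w10.png'); np.savez('w10.npz',p=p,K=K,E=E)
s=state(); M=TR(s); z0=s['position'][2]-.0124
x,sc=shaker((p,K,E),s['position'][:2],.025,.09,z0);print(z0,x,sc,'tool off',(M.T@np.r_[x-s['position'][:2],0]*1000).round(1),M[:,0].round(4))
c=[.523,.0714,.612]
q=projm(K,E,caddypts(*c)); print(proj(K,E,[.4816,.1303,.04]),proj(K,E,[*x,z0]))
o=p.copy()
for t in q: cv2.circle(o,tuple(t.round().astype(int)),0,(0,255,0),-1)
for r,z in((.025,z0),(.025,z0+.082)):
  for t in projm(K,E,circ(x,r,z)): cv2.circle(o,tuple(t.round().astype(int)),0,(255,0,0),-1)
cv2.imwrite('pics/o10.png',o[:,:,::-1])
goto(.4816,.1303,.06,.612)
```

```text
0.07070889865156718 [0.48060691 0.13012701] 97.6882553100586 tool off [ 0.  -0.2 -0.3] [-0.014   0.0029 -0.9999]
[279.03953216 224.85742026] [277.15253989 241.13885987]
shift [2.31 0.09 0.04] turn -0.006 cur jaw 0.606 t 15.43 pos [0.481  0.13   0.0831] F [-0.7  0.8 -1.1] g 0.56
```

View pics/o10.png

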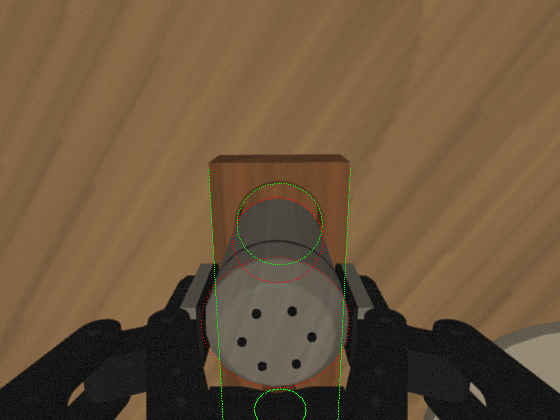

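The shaker hangs about 3 cm above the wide pocket. The mouth (green, centre (279,225)) is slightly right of the shaker's bottom circle (red), so I'll shift about 1.6 mm along the jaws and lower.

Request:
arm_command --pt "0 0.17 0.07 0 255" --pt "1.3 0.17 0.07 0 255" --pt "2.4 0.17 0.07 0 255" --pt "2.8 0.17 0.07 0 255" --pt "2.8 0.17 0.07 0 255"

```text
time: 16.05
position: [0.4822, 0.1305, 0.0547]
eef_rot: [-2.372, 1.556, 2.947]
contact_force: [-1.0, 0.1, -1.6]
grip_width: 0.564
```

Run:
```python
from h import *
p,K,E=snap('wrist','w11.png'); np.savez('w11.npz',p=p,K=K,E=E)
s=state(); M=TR(s); z0=s['position'][2]-.0124
x,sc=shaker((p,K,E),s['position'][:2],.025,.09,z0);print(z0,x,sc,'tool off',(M.T@np.r_[x-s['position'][:2],0]*1000).round(1),M[:,0].round(4))
goto(.4816,.1303,.0224,.612)
```

```text
0.04267387776291622 [0.48236933 0.13049354] 97.70479583740234 tool off [ 0. -0. -0.] [-0.014   0.0029 -0.9999]
shift [ 3.27 -0.05  0.  ] turn -0.006 cur jaw 0.606 t 16.1 pos [0.4824 0.1305 0.0551] F [-0.7 -0.3 -1.3] g 0.561
```

Request:
arm_command --pt "0.6 0 0 0 255" --pt "1.2 0 0 0 255" --pt "1.8 0 0 0 255" --pt "2.4 0 0 0 255" --pt "2.9 0 0 0 255"

```text
time: 16.73
position: [0.4819, 0.1306, 0.0256]
eef_rot: [-2.375, 1.556, 2.943]
contact_force: [-0.5, 0.1, -0.1]
grip_width: 0.566
```

Run:
```python
from h import *
goto(.4816,.1303,.0224,.612)
```

```text
shift [ 0.32 -0.04  0.01] turn -0.006 cur jaw 0.606 t 16.73 pos [0.4819 0.1306 0.0256] F [-0.5  0.1 -0.1] g 0.566
```

Request:
arm_command --pt "0.2 0 0 0 255" --pt "0.3 0 0 0 255" --pt "0.35 0 0 0 255" --pt "0.4 0 0 0 255"

```text
time: 17.23
position: [0.482, 0.1305, 0.0224]
eef_rot: [-2.37, 1.557, 2.949]
contact_force: [-4.8, -1.2, 11.5]
grip_width: 0.561
```

Floor contact again came exactly at the expected height. Releasing and rising.

Request:
arm_command --pt "-0.05 0 0 0 40" --pt "-0.05 0 0 0 40" --pt "-0.05 0 0 0 40" --pt "-0.05 0 0 0 40" --pt "-1 0 0 0 40"

```text
time: 17.85
position: [0.4817, 0.1305, 0.0323]
eef_rot: [-2.349, 1.555, 2.969]
contact_force: [-0.1, 0.5, -0.0]
grip_width: 0.839
```

Request:
arm_command --pt "-4 0 0 0 40" --pt "-9 0 0 0 40" --pt "-15 0 0 0 40" --pt "-18 0 0 0 40" --pt "-18 0 5 0 40"

```text
time: 18.48
position: [0.5136, 0.0901, 0.2155]
eef_rot: [-2.478, 1.561, 2.845]
contact_force: [-0.0, -0.4, -0.4]
grip_width: 0.846
```

Run:
```python
from h import *
goto(.523,.0714,.13,.612); print(TR(state())[:,0].round(4))
```

```text
shift [ 8.54 -0.26  2.14] turn -0.002 cur jaw 0.61 t 18.48 pos [0.5136 0.0901 0.2155] F [-0.  -0.4 -0.4] g 0.846
[-0.009   0.0027 -1.    ]
```

Request:
arm_command --pt "0 -0.2 2.1 0 40" --pt "0 -0.2 2.1 0 40" --pt "0 -0.2 2.1 0 40"

```text
time: 18.85
position: [0.5234, 0.0726, 0.2153]
eef_rot: [-2.497, 1.561, 2.826]
contact_force: [0.2, -0.1, 0.1]
grip_width: 0.847
```

Run:
```python
from h import *
p,K,E=snap('wrist','w12.png'); np.savez('w12.npz',p=p,K=K,E=E)
c=[.523,.0714,.612]; q=projm(K,E,caddypts(*c)); m=(np.arange(len(q))>=240)&(q[:,1]>3)&(q[:,1]<215); print(m.sum())
x,sc=fit([(p,K,E)],lambda a,b,y:caddypts(a,b,y)[m],c,[.002,.002,.01]);print(x.round(4),sc)
x,sc=fit([(p,K,E)],lambda a,b:caddypts(a,b,.612)[m],c[:2],[.002,.002]);print(x.round(4),sc)
print('n',shaker((p,K,E),[.5635,.013],.017,.12,.01),'w',shaker((p,K,E),[.482,.1305],.025,.09,.01), proj(K,E,[.5635,.013,.13]),proj(K,E,[.482,.1305,.1]))
goto(.523,.0714,.097,.612); print(TR(state())[:,0].round(4))
for n in('side','scene'):
    v=snap(n); np.savez(n+'12.npz',p=v[0],K=v[1],E=v[2]); print(n,shaker(v,[.5635,.013],.017,.12,.01),shaker(v,[.482,.1305],.025,.09,.01))
```

```text
195
[0.5288 0.0633 0.6125] 107.90809631347656
[0.5289 0.0631] 107.89881896972656
n (array([0.56298118, 0.01379404]), np.float64(82.29856872558594)) w (array([0.48214296, 0.13012793]), np.float64(85.10602569580078)) [275.58998596 293.04179261] [276.56917594 106.9930242 ]
shift [11.84 -0.04  0.17] turn -0.001 cur jaw 0.611 t 18.9 pos [0.5234 0.0727 0.2154] F [ 0.1  0.  -0.1] g 0.844
[-0.0094  0.003  -1.    ]
side (array([0.57439787, 0.04782612]), np.float64(91.74412536621094)) (array([0.48970205, 0.16873037]), np.float64(86.1098861694336))
scene (array([0.56537934, 0.0135417 ]), np.float64(54.430702209472656)) (array([0.44273743, 0.12630995]), np.float64(48.08087921142578))
```

Caddy lateral position is unchanged and both shakers sit in their pockets. Descending over the handle.

Request:
arm_command --pt "3 0 0.17 0 40" --pt "6 0 0.17 0 40" --pt "9 0 0.17 0 40" --pt "11.8 0 0.17 0 40" --pt "11.8 0 0.17 0 40"

```text
time: 19.62
position: [0.5222, 0.0721, 0.0961]
eef_rot: [-2.429, 1.557, 2.895]
contact_force: [-0.4, 0.1, 0.9]
grip_width: 0.844
```

Run:
```python
from h import *
goto(.523,.0714,.097,.612); print(TR(state())[:,0].round(4))
```

```text
shift [-0.09  0.02  0.1 ] turn -0.0 cur jaw 0.612 t 19.62 pos [0.5222 0.0721 0.0961] F [-0.4  0.1  0.9] g 0.844
[-0.013   0.0033 -0.9999]
```

Request:
arm_command --pt "0 0 0.05 0 255" --pt "0 0 0.05 0 255" --pt "0 0 0.05 0 255" --pt "0 0 0.05 0 255" --pt "0 0 0.05 0 255"

```text
time: 20.25
position: [0.5229, 0.0717, 0.0969]
eef_rot: [-2.457, 1.559, 2.867]
contact_force: [-2.4, -0.1, 5.7]
grip_width: 0.176
```

Request:
arm_command --pt "0 0 0 0 255" --pt "0 0 0 0 255" --pt "0 0 0 0 255" --pt "0 0 0 0 255" --pt "0 0 0 0 255"

```text
time: 20.88
position: [0.5229, 0.0717, 0.0969]
eef_rot: [-2.457, 1.559, 2.867]
contact_force: [-0.5, -0.0, 0.9]
grip_width: 0.181
```

Run:
```python
from h import *
goto(.523,.0714,.097,.612); print(TR(state())[:,0].round(4),state()['moment'])
```

```text
shift [-0.01 -0.01  0.03] turn -0.0 cur jaw 0.612 t 20.88 pos [0.5229 0.0717 0.0969] F [-0.5 -0.   0.9] g 0.181
[-0.0116  0.0033 -0.9999] [ 0.13220412 -0.00262492  0.04564442]
```

Firm on the handle. I'll lift gently, aiming for about 13 cm.

Request:
arm_command --pt "-0.3 0 0 0 255" --pt "-1 0 0 0 255" --pt "-2 0 0 0 255" --pt "-3 0 0 0 255" --pt "-4 0 0 0 255"

```text
time: 21.5
position: [0.5235, 0.0715, 0.1378]
eef_rot: [-2.462, 1.559, 2.862]
contact_force: [-0.1, -0.1, -5.8]
grip_width: 0.174
```

Request:
arm_command --pt "-1.5 0 0 0 255" --pt "-3 0 0 0 255" --pt "-4.5 0 0 0 255" --pt "-6 0 0 0 255" --pt "-7.5 0 0 0 255"

```text
time: 22.12
position: [0.5243, 0.0713, 0.2138]
eef_rot: [-2.465, 1.559, 2.859]
contact_force: [-0.3, -0.8, -5.4]
grip_width: 0.181
```

Request:
arm_command --pt "-1 0 0 0 255" --pt "-2 0 0 0 255" --pt "-2.5 0 0 0 255" --pt "-2.5 0 0 0 255" --pt "-2.5 0 0 0 255"

```text
time: 22.75
position: [0.5244, 0.0713, 0.2384]
eef_rot: [-2.452, 1.558, 2.872]
contact_force: [0.2, 0.7, -6.6]
grip_width: 0.179
```

Request:
arm_command --pt "0 0 0 0 255" --pt "0 0 0 0 255" --pt "0 0 0 0 255"

```text
time: 23.12
position: [0.5243, 0.0712, 0.2383]
eef_rot: [-2.447, 1.558, 2.877]
contact_force: [0.4, 0.2, -5.5]
grip_width: 0.181
```

Run:
```python
from h import *
goto(.523,.0714,.097,.612); s=state();print(TR(s)[:,0].round(4),s['moment'].round(2),abs(s['dq']).max())
o=[]
for n,r in (('side',(130,250,190,330)),('scene',(90,210,220,360))):
    p,_,_=snap(n); o.append(cv2.resize(p[r[0]:r[1],r[2]:r[3]],(400,343),interpolation=3))
w,_,_=snap('wrist'); b=np.zeros((255,800,3),np.uint8); b[:,:340]=cv2.resize(w,(340,255))
side,_,_=snap('side'); b[:,400:740]=cv2.resize(side,(340,255))
cv2.imwrite('pics/fin.png',np.vstack([np.hstack(o),b])[:,:,::-1])
```

```text
shift [1.413e+01 1.000e-02 5.000e-02] turn -0.0 cur jaw 0.612 t 23.12 pos [0.5243 0.0712 0.2383] F [ 0.4  0.2 -5.5] g 0.181
[-0.0122  0.0033 -0.9999] [ 0.06 -0.   -0.04] 0.0020533452166844757
```

View pics/fin.png

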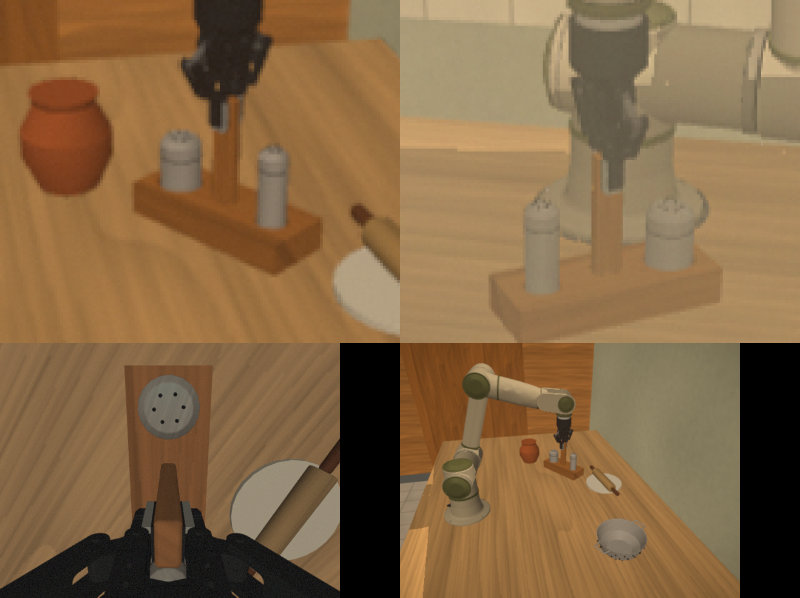

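The last view shows the caddy about 14 cm up and level, with both shakers seated; the jar, rolling pin and colander are undisturbed. The load is 5.5–6.6 N and still, so I'm handing it in.

```bash
python3 -c "
from station import sign_off; print(sign_off())"
```

```text
the job is handed in; nothing more can be done
None
```

I put the narrow shaker and then the wide shaker into their pockets and lifted the loaded caddy by its handle. I handed the job in at about 23 s with the arm still holding it.

**Last checks:**
- **Lift:** the tool rose 14.1 cm from where it gripped the handle, against the 10 cm required.
- **Steadiness:** the arm was still, the tool was tilted about 0.7°, and the caddy looked level in the pictures.
- **Load:** the wrist carried 5.5–6.6 N, which fits the caddy plus both shakers. The grip width did not change during the lift.
- **Seating:** both shakers met the pocket floor at exactly the expected height, with 8–12 N of contact. The final picture shows both upright in the caddy.
- **Bystanders:** the rolling pin, colander and clay jar looked untouched.

**What went wrong or disagreed:**
- **First grip on the wide shaker slipped:** the fingers closed on its rounded rim and slid off the top. It stayed standing, and I gripped it again lower down.
- **Fingertip position:** the pictures showed the real fingertips about 27 mm above the reported tool point, which caused the slip. I corrected for it after that.
- **Bad fits:** a few automatic position fits failed because the arm or a shaker blocked the view. I ignored those.

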